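# Start up the microscope bench units

## Robot

A 6-joint arm with a two-finger parallel gripper is mounted at the origin on the work surface. World frame = base frame: x ahead of the robot, y to its left, z up, the work surface at z = 0. Lengths are in mm, angles in rad, forces in N, time in s.
With the tool pointing down it reaches from about 275 to 1000 mm from the base axis. Payload 8.4 kg.
Tool frame: the origin (TCP) lies midway between the tips of the shut fingers; the grasp point (between the pads) lies 19 mm behind it; z points along the fingers, y is the line along which they close (so a half turn about z gives the same grasp; the last joint's range is limited). The gripper opens to 85 mm and grips with 20 to 120 N. Pads are 22 mm wide; open, the fingers measure 114 mm over their backs; the gripper's body (76 mm by 85 mm) begins 54 mm behind the grasp point. The pads swing forward as they close: fully open they stand 13 mm farther back than shut.
Start: joints at [1.307, 0.353, 1.633, -0, 1.155, -0.002], TCP at [161.761, 603.706, 206.081] pointing down, gripper open.
Joint ranges: [-2.63, 2.63], [-0.92, 2.1], [0.06, 2.66], [-1.3, 4.44], [0, 2.69], [-3.02, 3.02]. Speed limits (rad/s): [2.22, 2.22, 2.79, 3.14, 3.14, 3.14].

## Interface

Orientations are given as [roll, pitch, yaw] about the fixed x, y, z axes, in that order (R = Rz(yaw) Ry(pitch) Rx(roll)).
In Python, from rig import r, cams gives the robot as it stands. The module is installed in compiled form; this text tells all that it offers.
- The arm moves only by the tool send_rows, never from a script. Its argument "targets" is one flat list of numbers, 7 for each row, row after row: the shift along the tool's x, y, z in m, then the turn, a rotation vector about the tool's x, y, z in rad, then the opening, from -1 (shut) to 1 (fully open). In form: [tx, ty, tz, wx, wy, wz, fingers, tx, ty, tz, wx, wy, wz, fingers, ...]. A call has 1 to 12 rows; each row is the pose to reach, as a shift and turn from the pose commanded when the call began, along the tool's axes at that moment; what a row does not reach only later rows make up. A row lasts 1/12 s, in which the tool goes at most 41.7 mm and 7.16 degrees, less where a joint would pass 70% of its speed; a pose out of reach is approached as far as the arm can. A call with a gripper value outside its range is refused whole. The fingers move at their own pace and stop on an object; "grip_force" is the grip in N (left out, the last holds). Time passes only in rows, so rows that repeat a pose let the fingers close. It gives the time, the measured TCP pose, the force, the opening and the grip force at its end, in the units of the state.
- r.sense(): the state, without advancing time (a new reading comes with each control period).
- cams.grab_frame(name): name is "side" or "top" or "wrist"; returns a dict with "color" (480x640x3 uint8, blue, green, red), "fx", "fy", "cx", "cy" (pixels), "k1" (the pictures are not rectified: a ray, as slopes to the right and down, at radius r is drawn at 1 + k1 r^2 times it, then the intrinsics apply), "xyz" and "attitude" of the camera in the world. Camera axes: x right, y down, z forward; pixel columns grow to the right and rows downward; lengths in mm; the calibration is good to about 2 mm. A picture is of the moment at which its call begins. There is no depth.
- r.sign_off(): hands the job in; it is judged then, once.
The state is a dict: "clock": time; "qpos": joint angles; "qvel": joint speeds; "joint_efforts": joint torques, N m; "eef_pos": TCP position; "tcp_rot": TCP orientation; "contact_force": force on the tool from outside, world axes, zero at the start; "wrist_torque": the same for the moment, N m; "opening": opening from 0.0 (shut) to 1.0 (fully open); "grasp_force": force on a finger pad.
Only numpy, scipy, OpenCV 4.12 (cv2) and the standard library are available. Lean on these libraries where they do the work, as an engineer would, in place of code of your own. Each camera call takes 0.05 s, during which the arm holds its last target. There are 200 camera calls.

## Task

Bring the microscope bench into service by pressing its three controls with the fingertips: first press down the raised half of the paddle rocker until the rocker has tipped fully over, then push the round mushroom plunger all the way down so that it stays down, and last press the long bar key fully down for a moment and let it spring back. Work strictly in that order, pressing no control before its turn. The three units stand loose on the bench: do not lift them or push them out of place, and leave the other things where they are.

Things in the scene. Friction and masses are not known exactly. Their poses are not given: they have to be found in the camera images.
- power_unit: Loose black box, 120 (x) x 90 (y) x 50 mm high, about 0.9 kg, with a white two-winged paddle rocker in the middle of its top, lying along the box's x axis between two low dark strips. Origin: centre of the underside, z up. It may stand turned up to about 60 degrees either way.
- rocker (a joint): Tilt of the paddle rocker in rad: 0 (within 0.03 at the start) is off, 0.4 is fully over (end stop). It is held by friction only and stays at any angle where it is left; pressing the raised half at its middle takes about 1.5 N. The hinge runs along the box's y axis, 58 mm above the bench, at the middle of the box.
- rocker_raised (a point): Centre of the top face of the rocker's raised half (the half on the box's +x side), 22 mm from the hinge; each half is 34 mm long and 36 mm wide. At the start this face slopes up away from the hinge by 0.4 rad and the point is 67 mm above the bench; when fully over, the half lies level and the point is 58 mm above the bench, and 22 mm horizontally from the hinge.
- valve_unit: Loose bare aluminium box, 100 x 100 x 45 mm high, about 0.9 kg, with a round black mushroom plunger in the middle of its top. Origin: centre of the underside, z up.
- plunger (a joint): How far the plunger is pushed down, in m: about 0 to 0.002 at the start, 0.010 fully down (end stop). It has no spring: it moves against a friction of about 2.5 N and stays where it is left.
- plunger_top (a point): Centre of the flat top of the plunger's head (38 mm across): 73 mm above the bench when up, 63 mm when fully down. It moves with the head.
- shutter_unit: Loose white box, 90 (x) x 120 (y) x 40 mm high, about 0.9 kg, with one long grey bar key in the middle of its top. Origin: centre of the underside, z up.
- barkey (a joint): How far the bar key is pressed, in m: 0 when up, 0.008 fully down (end stop). A spring pushes it back up; holding it fully down takes about 4 N.
- barkey_top (a point): Centre of the flat top of the bar key (26 mm along the box's x, 66 mm along its y): 56 mm above the bench when up, 48 mm when fully down. It moves with the key.
- objective: Loose bystander: steel microscope objective standing upright, 34 mm across, 58 mm high. Origin: centre of its underside.
- dish: Loose bystander: shallow glass dish, 80 mm across, 16 mm high. Origin: centre of its underside.
- sample_case: Loose bystander: flat black sample case with a clear lid, 58 x 82 x 19 mm. Origin: centre of its underside.
- reagent: Loose bystander: amber jar with a black cap, 48 mm across, 85 mm high. Origin: centre of its underside.
Things that resemble listed ones, but are neither listed nor needed, are in the scene too. Of the things shaped like the power_unit, the black one is meant. Leave any purple look-alike of the shutter_unit alone.

How it is judged:
By the outcome, as a careful person would: the job done as asked, in the order asked, and still so for the second after the job is handed in, with the robot touching nothing.
It also fails if it takes over 48 s, if anything falls off the work surface, if the arm or the gripper's body presses on something with over 40 N, if the wrist force passes 120 N, or if a joint passes its speed limit or range.

## Working session

There is one attempt and no reset: what is moved stays moved. The work goes in short steps, Python scripts to look and compute and a tool call to move; the robot and the scene stay as the last step left them, time stands still between calls to the robot, and variables do not carry over. Pictures are saved under pics/ and viewed, at most 10 in all, crops included, and the job is handed in when it is done.

Besides the shell and the picture viewer there is one more tool, called in YAML: its name, and indented under it one key for each argument. send_rows: Moves the arm, as the interface text tells. Its arguments: {"type":"object","properties":{"targets":{"type":"array"},"grip_force":{"type":"number"}},"required":["targets"]}

```bash
mkdir -p pics; cat > h.py <<'E'
import numpy as np, cv2
from rig import r, cams
from scipy.spatial.transform import Rotation as R
def ray(f,u,v):
    x=(u-f["cx"])/f["fx"]; y=(v-f["cy"])/f["fy"]; d=np.array([x,y]); s=d.copy()
    for _ in range(20): s=d/(1+f["k1"]*(s@s))
    A=np.array(f["attitude"]); M=A if A.shape==(3,3) else R.from_euler('xyz',A).as_matrix()
    return np.array(f["xyz"],float), M@np.array([s[0],s[1],1])
def onz(f,u,v,z):
    o,d=ray(f,u,v); return o+d*(z-o[2])/d[2]
def tri(f1,p1,f2,p2):
    o1,d1=ray(f1,*p1); o2,d2=ray(f2,*p2)
    t=np.linalg.lstsq(np.c_[d1,-d2],o2-o1,rcond=None)[0]
    a=o1+t[0]*d1; b=o2+t[1]*d2; return (a+b)/2, np.linalg.norm(a-b)
def proj(f,p):
    A=np.array(f["attitude"]); M=A if A.shape==(3,3) else R.from_euler('xyz',A).as_matrix()
    c=M.T@(np.array(p)-np.array(f["xyz"])); s=c[:2]/c[2]; s=s*(1+f["k1"]*(s@s))
    return s[0]*f["fx"]+f["cx"], s[1]*f["fy"]+f["cy"]
E
python3 - <<'E'
from h import *
import pickle
F={n:cams.grab_frame(n) for n in("side","top","wrist")}
pickle.dump(F,open("F.pkl","wb"))
for n,f in F.items():
    cv2.imwrite(f"pics/{n}0.png",f["color"]); print(n,{k:v for k,v in f.items() if k!="color"})
s=r.sense();print(s)
E
```

```text
side {'fx': 469.88537752950435, 'fy': 469.88537752950435, 'cx': 320.4673223534688, 'cy': 232.17540379103673, 'k1': -0.004986236911533295, 'xyz': array([421.42510834, 875.6454694 , 533.86693699]), 'attitude': array([-2.07487206, -0.01163525, -2.93055919])}
top {'fx': 504.92303712859103, 'fy': 504.92303712859103, 'cx': 325.37483919615016, 'cy': 240.379321627378, 'k1': 0.01407303838791036, 'xyz': array([ 492.48368407,   53.19457045, 1006.83184912]), 'attitude': array([-3.04726484,  0.02607938, -1.5880757 ])}
wrist {'fx': 421.17946458934847, 'fy': 421.17946458934847, 'cx': 324.4666306011739, 'cy': 245.43623240239563, 'k1': -0.07321372441495677, 'xyz': array([ 79.41522152, 624.30650807, 373.73123187]), 'attitude': array([2.80939453e+00, 7.26548697e-04, 1.30809141e+00])}
{'clock': 0.15, 'qpos': array([ 1.30660239e+00,  3.53493172e-01,  1.63398640e+00,  2.80934963e-05,
        1.15525050e+00, -2.37428194e-03]), 'qvel': array([ 9.11063574e-05, -1.70341404e-03, -1.83790013e-03, -2.47722739e-04,
       -2.29966121e-04,  1.14108517e-03]), 'joint_efforts': array([-5.82933208e-04, -6.05643082e+01, -3.42338204e+01, -3.16731814e-05,
        6.00220883e-03,  3.81903840e-05]), 'eef_pos': array([161.63869997, 603.29746899, 205.52172081]), 'tcp_rot': array([-3.14045530e+00, -2.83901884e-05,  2.87976163e+00]), 'contact_force': array([-0.0194213 ,  0.17198505,  0.28315245]), 'wrist_torque': array([0.0375507 , 0.03942624, 0.0294649 ]), 'grasp_force': 0.0, 'opening': 1.0025285379429467}
```

View pics/top0.png

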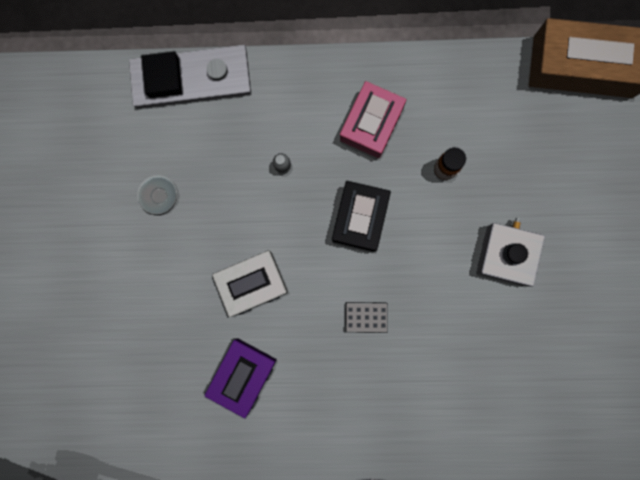

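View pics/side0.png

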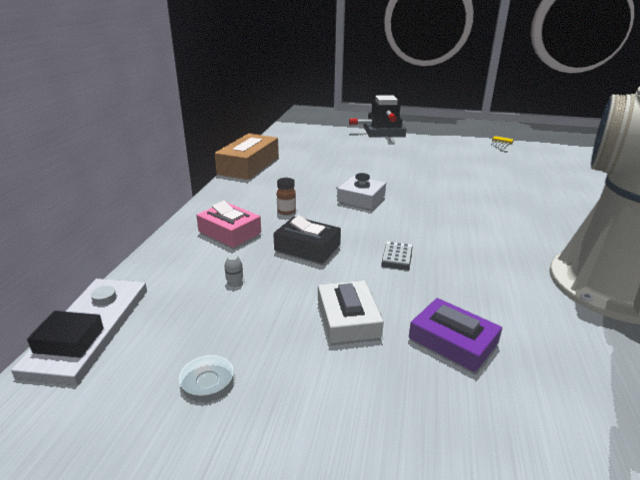

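Top view candidates:
- **Power unit:** black one at (361,215) versus pink look-alike at (373,119). I choose black.
- **Valve unit:** aluminium box with black mushroom at (512,254). The silver tray with black block and disc at (190,75) is not it.
- **Shutter unit:** white one at (250,284) versus purple at (240,378). I choose white.

In the side view they sit at (307,237), (362,190) and (349,310).

```bash
cat > m.py <<'E'
from h import *
import pickle
F=pickle.load(open("F.pkl","rb")); T,S=F["top"],F["side"]
def crop(f,x,y,w,h,k): return cv2.resize(f["color"][y:y+h,x:x+w],(w*k,h*k),interpolation=cv2.INTER_CUBIC)
a=crop(S,265,205,80,60,5); b=crop(T,325,175,80,80,5)[:300]; c=crop(S,325,165,80,60,5); d=crop(S,310,270,80,60,5)
cv2.imwrite("pics/crops.png",np.vstack([np.hstack([a,b]),np.hstack([c,d])]))
def blobs(f,box,lo,hi,name,amin=60):
    x,y,w,h=box; g=f["color"][y:y+h,x:x+w]; m=cv2.inRange(g,np.array(lo,np.uint8),np.array(hi,np.uint8))
    for c in cv2.findContours(m,cv2.RETR_EXTERNAL,cv2.CHAIN_APPROX_NONE)[0]:
        if cv2.contourArea(c)>amin:
            q=cv2.minAreaRect(c); M=cv2.moments(c)
            print(name,"cen",np.round([M['m10']/M['m00']+x,M['m01']/M['m00']+y],1),"rect",np.round(q[0]+np.array([x,y]),1),np.round(q[1],1),round(q[2],1),"area",cv2.contourArea(c))
blobs(T,(325,175,75,80),(130,)*3,(255,)*3,"T rocker?")
blobs(T,(325,175,75,80),(0,)*3,(60,)*3,"T blackbox")
blobs(T,(495,238,40,32),(0,)*3,(60,)*3,"T plunger")
blobs(T,(470,215,80,80),(170,)*3,(255,)*3,"T valvebox")
blobs(T,(222,262,55,45),(0,)*3,(110,)*3,"T barkey")
blobs(T,(205,245,90,75),(170,)*3,(255,)*3,"T shutbox")
blobs(S,(350,168,26,20),(0,)*3,(90,)*3,"S plunger",20)
blobs(S,(330,280,40,40),(0,)*3,(130,)*3,"S barkey",20)
for p in [(361,215),(364,203),(358,222),(372,200),(250,284),(515,254),(530,250)]: print(p,T["color"][p[1],p[0]])
E
python3 m.py
```

```text
T rocker? cen [361.2 214.1] rect [361.3 214.1] [18.3 35. ] 13.6 area 588.5
T blackbox cen [359.6 216.9] rect [359.4 217. ] [48.3 65.6] 13.0 area 2983.0
T plunger cen [514.2 253.8] rect [514.5 254. ] [20. 25.] 90.0 area 393.5
T barkey cen [248.  283.2] rect [248.1 283. ] [19.  41.1] 66.8 area 719.0
T shutbox cen [264.8 278.9] rect [256.  280.1] [41.9 42.2] 67.4 area 636.5
S plunger cen [361.9 180.2] rect [361.5 180.5] [13. 13.] 90.0 area 128.5
S barkey cen [347.7 305.6] rect [346.2 305. ] [38.2 19. ] 43.6 area 292.5
(361, 215) [156 157 160]
(364, 203) [161 163 171]
(358, 222) [169 170 175]
(372, 200) [163 164 172]
(250, 284) [81 74 75]
(515, 254) [32 30 31]
(530, 250) [168 169 171]
```

View pics/crops.png

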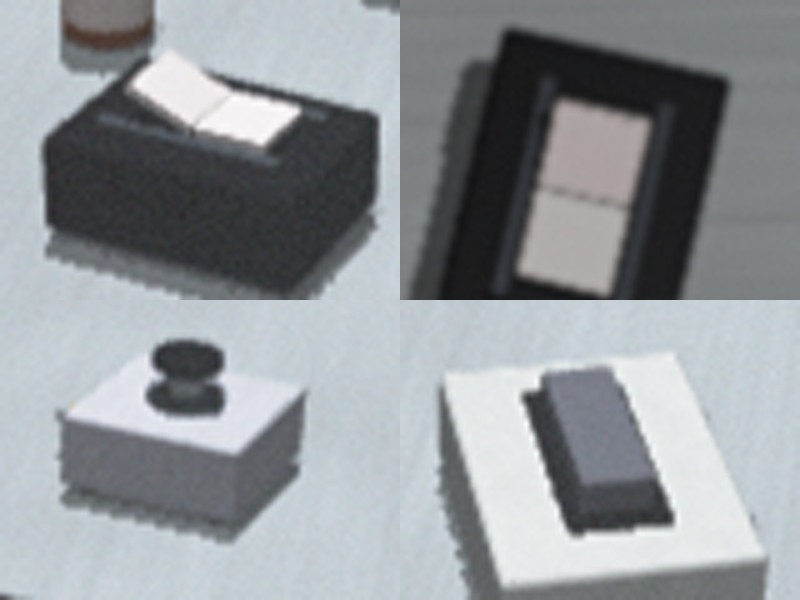

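The crops confirm the black unit, and its raised half is the far (+x) one: side about (300.6,222), top about (364.4,205). The plunger top is at side (362.6,176), and the bar key top is at side (349.8,295.2).

```bash
cat > m2.py <<'E'
from m import *
print("----")
P={"raised":((364.4,205),(300.6,222),67),"flat":((359.4,223),(314.5,228.6),58),"plunger":((515.5,253.5),(362.6,176),73),"key":((248.5,283),(349.8,295.2),56)}
for n,(t,s,z) in P.items():
    p,e=tri(T,t,S,s); print(n,np.round(p,1),"gap",round(e,1),"top@z",np.round(onz(T,*t,z),1),"side@z",np.round(onz(S,*s,z),1))
for n,(bx,z,k) in {"power":((325,175,75,80),50,0),}.items(): pass
a=onz(T,364.4,205,67)[:2]-onz(T,359.4,223,58)[:2]; print("yaw power",np.arctan2(a[1],a[0]))
b=crop(T,490,225,50,50,6); c=crop(T,222,260,50,50,6)
cv2.imwrite("pics/crops2.png",np.hstack([b,c]))
E
python3 m2.py | sed -n '/----/,$p'
```

```text
----
raised [647.6   1.3  60.9] gap 1.0 top@z [647.1   1.7  67. ] side@z [644.2  12.6  67. ]
flat [614.5  11.2  54. ] gap 1.0 top@z [614.4  11.5  58. ] side@z [612.4  18.4  58. ]
plunger [ 549.8 -273.4   68.9] gap 1.5 top@z [ 550.2 -271.9   73. ] side@z [ 547.9 -263.4   73. ]
key [504.5 223.7  49.6] gap 1.4 top@z [505.1 222.7  56. ] side@z [502.7 232.3  56. ]
yaw power -0.29054700790256227
```

View pics/crops2.png

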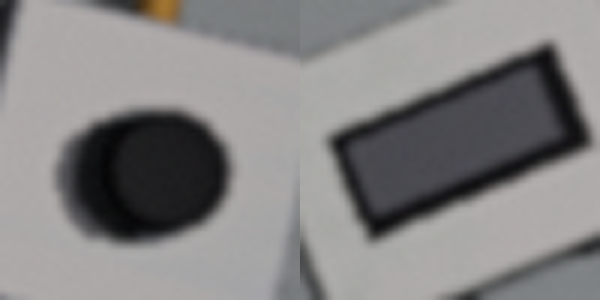

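The plunger top's centre is at top (518,253.3) and the key's at (247.8,283.7). The key's long axis is turned about 0.42 rad. I'm closing the fingers and moving above the rocker.

send_rows:
  targets: [-0.624,-0.455,0.05,0,0,0,-1,-0.624,-0.455,0.05,0,0,0,-1,-0.624,-0.455,0.05,0,0,0,-1,-0.624,-0.455,0.05,0,0,0,-1,-0.624,-0.455,0.05,0,0,0,-1,-0.624,-0.455,0.05,0,0,0,-1,-0.624,-0.455,0.05,0,0,0,-1,-0.624,-0.455,0.05,0,0,0,-1,-0.624,-0.455,0.05,0,0,0,-1,-0.624,-0.455,0.05,0,0,0,-1,-0.624,-0.455,0.05,0,0,0,-1,-0.624,-0.455,0.05,0,0,0,-1]

```text
clock: 1.15
eef_pos: [475.9, 213.5, 173.7]
tcp_rot: [3.142, 0.0, 2.88]
contact_force: [1.0, 0.5, 0.4]
opening: -0.0
grasp_force: 0.0
```

send_rows:
  targets: [-0.219,-0.159,0.024,0,0,0,-1,-0.219,-0.159,0.024,0,0,0,-1,-0.219,-0.159,0.024,0,0,0,-1,-0.219,-0.159,0.024,0,0,0,-1,-0.219,-0.159,0.024,0,0,0,-1,-0.219,-0.159,0.024,0,0,0,-1,-0.219,-0.159,0.024,0,0,0,-1,-0.219,-0.159,0.024,0,0,0,-1,-0.219,-0.159,0.024,0,0,0,-1,-0.219,-0.159,0.024,0,0,0,-1]

```text
clock: 1.98
eef_pos: [644.7, 5.6, 149.4]
tcp_rot: [3.142, -0.001, 2.88]
contact_force: [0.2, 0.1, 0.2]
opening: 0.003
grasp_force: 0.0
```

```bash
python3 - <<'E'
from h import *
import pickle
f=cams.grab_frame("wrist"); pickle.dump(f,open("W.pkl","wb"))
s=r.sense();print(s["eef_pos"],s["contact_force"],f["xyz"])
print("TCP px",proj(f,s["eef_pos"]),"predicted point px",proj(f,[646.5,3,67]))
cv2.imwrite("pics/w1.png",f["color"])
E
```

```text
[644.58738347   6.00992234 149.59951716] [-0.23334877 -0.25106083 -0.42588771] [562.60070777  26.39286528 317.76833158]
TCP px (np.float64(327.94982094875456), np.float64(302.39979565457344)) predicted point px (np.float64(323.02758116204524), np.float64(246.8814607651366))
```

View pics/w1.png

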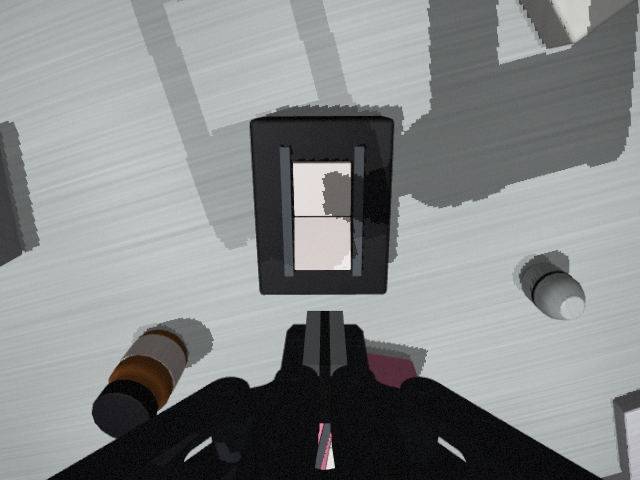

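The wrist view shows the black unit with the raised half at (322,244), about 2 mm from my prediction. The fingers are nearly over it, so I descend and press.

send_rows:
  targets: [-0.001,-0.0025,0.035,0,0,0,-1,-0.001,-0.0025,0.065,0,0,0,-1,-0.001,-0.0025,0.075,0,0,0,-1,-0.001,-0.0025,0.078,0,0,0,-1,-0.001,-0.0025,0.081,0,0,0,-1,-0.001,-0.0025,0.083,0,0,0,-1,-0.001,-0.0025,0.085,0,0,0,-1,-0.001,-0.0025,0.087,0,0,0,-1,-0.001,-0.0025,0.089,0,0,0,-1,-0.001,-0.0025,0.09,0,0,0,-1,-0.001,-0.0025,0.09,0,0,0,-1]

```text
clock: 2.95
eef_pos: [645.8, 2.4, 59.8]
tcp_rot: [3.142, 0.0, 2.88]
contact_force: [-0.2, -0.1, 0.0]
opening: -0.001
grasp_force: 0.0
```

send_rows:
  targets: [0,0,0.001,0,0,0,-1,0,0,0.0015,0,0,0,-1,0,0,0.002,0,0,0,-1,0,0,0.0025,0,0,0,-1,0,0,0.003,0,0,0,-1,0,0,0.003,0,0,0,-1]

```text
clock: 3.45
eef_pos: [645.7, 2.5, 56.6]
tcp_rot: [-3.142, -0.0, 2.88]
contact_force: [-0.2, -0.6, -0.3]
opening: 0.003
grasp_force: 0.0
```

```bash
python3 - <<'E'
from h import *
f=cams.grab_frame("side");w=cams.grab_frame("wrist")
a=cv2.resize(f["color"][190:270,260:360],(400,320),interpolation=cv2.INTER_CUBIC)
b=cv2.resize(w["color"][60:380,120:520],(400,320))
s=r.sense();print(s["eef_pos"],s["contact_force"],s["wrist_torque"],s["joint_efforts"])
cv2.imwrite("pics/p1.png",np.hstack([a,b]))
E
```

```text
[645.80608929   2.45799409  56.76622815] [-0.15828578 -0.03517695  0.40884303] [ 0.04031337 -0.01770885  0.02970936] [-3.78229583e-03 -6.74826407e+01 -2.79058278e+01 -3.82899279e-04
 -2.06619834e-04  1.12734845e-04]
```

View pics/p1.png

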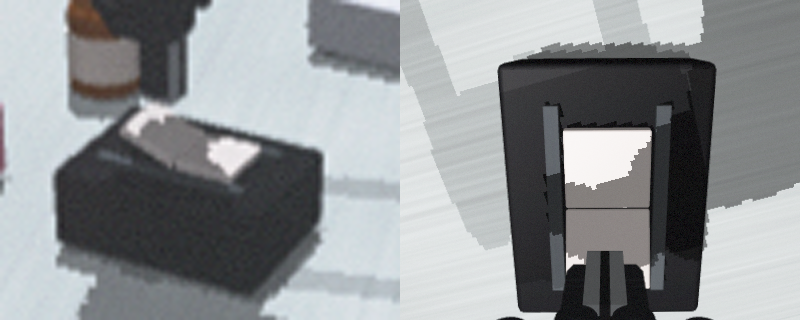

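```bash
python3 - <<'E'
from h import *
f=cams.grab_frame("side");w=cams.grab_frame("wrist");s=r.sense();p=s["eef_pos"]
for n,q in (("tcp",p),("tcp+10",p+[0,0,10]),("raised58",[645.3,3.,58]),("hinge58",[624.5,9.5,58])): print(n,np.round(proj(f,q),1),np.round(proj(w,q),1))
a=cv2.resize(f["color"][195:255,270:350],(800,600),interpolation=cv2.INTER_CUBIC)
a=np.clip(a.astype(float)*1.3,0,255).astype(np.uint8)
cv2.imwrite("pics/p2.png",a)
E
```

```text
tcp [301.1 224. ] [327.  302.5]
tcp+10 [301.  219.9] [327.2 313.3]
raised58 [301.2 223.6] [327.9 302.5]
hinge58 [309.9 226.1] [330.1 256.2]
```

View pics/p2.png

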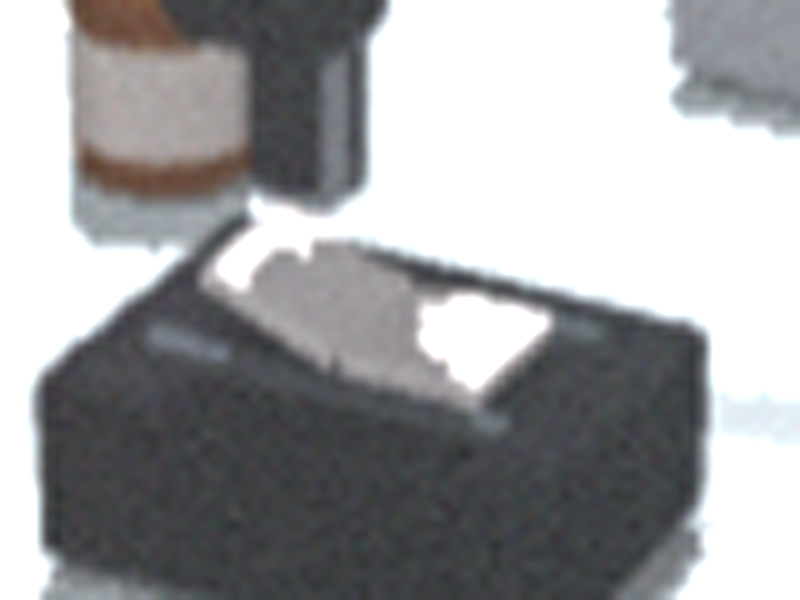

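The fingertips still hover over the rocker: their lower edge is at side (300,215), where the TCP would project to row 224. So the tips sit higher than the reported TCP. I'm going down gently until I feel contact.

send_rows:
  targets: [0,0,0.001,0,0,0,-1,0,0,0.002,0,0,0,-1,0,0,0.003,0,0,0,-1,0,0,0.004,0,0,0,-1,0,0,0.005,0,0,0,-1,0,0,0.005,0,0,0,-1]

```text
clock: 4.15
eef_pos: [645.6, 2.5, 51.5]
tcp_rot: [-3.141, -0.0, 2.88]
contact_force: [0.5, -0.2, -0.2]
opening: -0.003
grasp_force: 0.0
```

send_rows:
  targets: [0,0,0.001,0,0,0,-1,0,0,0.002,0,0,0,-1,0,0,0.003,0,0,0,-1,0,0,0.004,0,0,0,-1,0,0,0.004,0,0,0,-1]

```text
clock: 4.57
eef_pos: [645.6, 2.4, 47.5]
tcp_rot: [-3.141, -0.0, 2.88]
contact_force: [1.5, 0.3, -0.5]
opening: 0.001
grasp_force: 0.0
```

```bash
python3 - <<'E'
from h import *
f=cams.grab_frame("side");w=cams.grab_frame("wrist");s=r.sense();print(s["eef_pos"],s["contact_force"])
a=cv2.resize(f["color"][195:255,270:350],(400,300),interpolation=cv2.INTER_CUBIC)
b=cv2.resize(w["color"][100:400,120:520],(400,300))
cv2.imwrite("pics/p3.png",np.hstack([a,b]))
E
```

```text
[645.7659126    2.46329939  47.72313718] [ 0.08062962 -0.00418001  0.08224105]
```

View pics/p3.png

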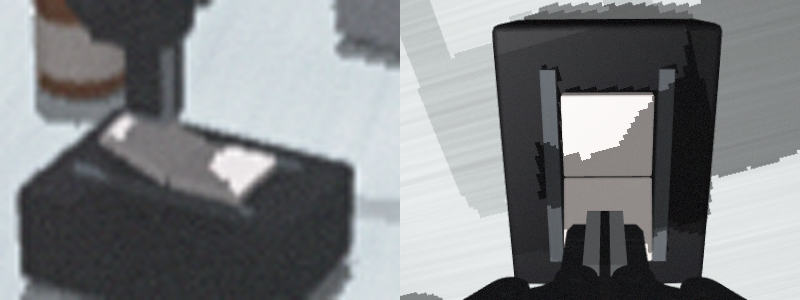

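The tips are now just above the raised half. Continuing down in small steps.

send_rows:
  targets: [0,0,0.001,0,0,0,-1,0,0,0.002,0,0,0,-1,0,0,0.003,0,0,0,-1,0,0,0.004,0,0,0,-1,0,0,0.004,0,0,0,-1]

```text
clock: 5.08
eef_pos: [645.6, 2.5, 43.5]
tcp_rot: [-3.142, -0.0, 2.88]
contact_force: [-0.4, 0.1, 0.3]
opening: 0.003
grasp_force: 0.0
```

send_rows:
  targets: [0,0,0.001,0,0,0,-1,0,0,0.002,0,0,0,-1,0,0,0.003,0,0,0,-1,0,0,0.003,0,0,0,-1]

```text
clock: 5.42
eef_pos: [645.9, 2.5, 40.7]
tcp_rot: [3.142, 0.0, 2.88]
contact_force: [-0.4, -0.3, 0.3]
opening: 0.001
grasp_force: 0.3
```

```bash
python3 - <<'E'
from h import *
f=cams.grab_frame("side");w=cams.grab_frame("wrist");s=r.sense();print(s["eef_pos"],s["contact_force"])
a=cv2.resize(f["color"][195:255,270:350],(400,300),interpolation=cv2.INTER_CUBIC)
b=cv2.resize(w["color"][100:400,120:520],(400,300))
cv2.imwrite("pics/p4.png",np.hstack([a,b]))
E
```

```text
[645.72780468   2.46205344  40.7073288 ] [-0.57088158  0.18730824  0.08552276]
```

View pics/p4.png

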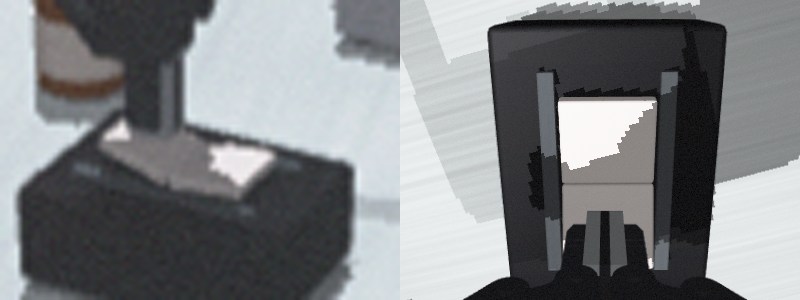

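The tips are now at side (302,221), on the raised half. In the wrist view the opposite half's end edge (crop row 98) is widening, so the rocker is tipping. I'll keep going to the end stop, watching the force.

send_rows:
  targets: [0,0,0.001,0,0,0,-1,0,0,0.002,0,0,0,-1,0,0,0.003,0,0,0,-1,0,0,0.003,0,0,0,-1]

```text
clock: 5.85
eef_pos: [645.8, 2.5, 37.6]
tcp_rot: [-3.142, -0.0, 2.88]
contact_force: [0.4, 0.2, 1.0]
opening: -0.003
grasp_force: 0.4
```

```bash
cat > w.py <<'E'
from h import *
w=cams.grab_frame("wrist"); s=r.sense(); print(s["clock"],np.round(s["eef_pos"],1),np.round(s["contact_force"],1))
g=w["color"].astype(int); 
# rocker near half: bright-ish warm run around column 328 between the strips
for y in range(180,312,6):
    row=g[y,255:400].min(1); m=np.where(row>95)[0]
    if len(m): 
        # run containing column 328
        k=[i for i in m]; runs=np.split(m,np.where(np.diff(m)>1)[0]+1)
        print(y,[(int(q[0])+255,int(q[-1])+255) for q in runs if len(q)>20])
print([int(v) for v in g[184:312:4,345].min(1)])
E
python3 w.py
```

```text
5.9 [645.7   2.5  37.6] [ 0.4 -0.  -0.7]
180 []
186 []
192 []
198 []
204 [(277, 377)]
210 [(276, 378)]
216 [(276, 378)]
222 [(277, 378)]
228 [(277, 377)]
234 [(278, 377)]
240 [(278, 376)]
246 [(279, 376)]
252 [(279, 375)]
258 [(279, 375)]
264 [(280, 375)]
270 [(280, 374)]
276 [(281, 374)]
282 [(281, 373)]
288 [(282, 373)]
294 [(282, 373)]
300 [(282, 373)]
306 [(282, 373)]
[46, 44, 45, 23, 24, 120, 236, 245, 245, 244, 244, 246, 245, 242, 129, 130, 129, 130, 131, 132, 129, 131, 131, 129, 130, 130, 128, 137, 135, 138, 135, 136]
```

send_rows:
  targets: [0,0,0.001,0,0,0,-1,0,0,0.002,0,0,0,-1,0,0,0.003,0,0,0,-1,0,0,0.003,0,0,0,-1]

```text
clock: 6.23
eef_pos: [645.7, 2.5, 34.6]
tcp_rot: [-3.142, -0.0, 2.88]
contact_force: [0.3, -0.0, 1.0]
opening: -0.005
grasp_force: 0.3
```

```bash
python3 w.py
```

```text
6.2833 [645.7   2.5  34.6] [0.1 0.1 0.5]
180 []
186 []
192 []
198 []
204 []
210 [(275, 380)]
216 [(274, 381)]
222 [(274, 380)]
228 [(275, 380)]
234 [(275, 379)]
240 [(276, 379)]
246 [(276, 378)]
252 [(277, 378)]
258 [(278, 377)]
264 [(278, 376)]
270 [(279, 376)]
276 [(280, 375)]
282 [(280, 375)]
288 [(281, 374)]
294 [(281, 374)]
300 [(281, 374)]
306 [(281, 374)]
[46, 46, 43, 19, 17, 19, 142, 154, 241, 243, 243, 243, 244, 243, 242, 130, 128, 128, 128, 123, 129, 127, 126, 130, 127, 128, 126, 133, 134, 134, 136, 134]
```

send_rows:
  targets: [0,0,0.001,0,0,0,-1,0,0,0.002,0,0,0,-1,0,0,0.003,0,0,0,-1,0,0,0.003,0,0,0,-1]

```text
clock: 6.62
eef_pos: [645.8, 2.5, 32.7]
tcp_rot: [-3.142, -0.0, 2.88]
contact_force: [-4.0, -0.9, 11.1]
opening: -0.003
grasp_force: 5.4
```

```bash
python3 w.py|head -24
```

```text
6.6667 [645.8   2.5  32.8] [-4.9  0.  10.9]
180 []
186 []
192 []
198 []
204 []
210 []
216 [(273, 382)]
222 [(256, 383)]
228 [(256, 382)]
234 [(257, 381)]
240 [(274, 380)]
246 [(275, 380)]
252 [(276, 379)]
258 [(276, 378)]
264 [(277, 378)]
270 [(278, 377)]
276 [(278, 376)]
282 [(279, 376)]
288 [(280, 375)]
294 [(281, 375)]
300 [(281, 374)]
306 [(281, 374)]
[44, 47, 43, 12, 24, 24, 18, 149, 161, 183, 242, 242, 241, 242, 242, 125, 124, 126, 128, 125, 123, 125, 127, 126, 124, 127, 126, 121, 132, 134, 133, 131]
```

Force rose to 11 N and the opposite half's end is clearly raised, so the rocker is at its stop. The tips sit about 25 mm above the reported TCP. Lifting and crossing to the plunger.

send_rows:
  targets: [0,0,-0.04,0,0,0,-1,0,0,-0.08,0,0,0,-1,0.021,-0.294,-0.1,0,0,0,-1,0.021,-0.294,-0.1,0,0,0,-1,0.021,-0.294,-0.1,0,0,0,-1,0.021,-0.294,-0.1,0,0,0,-1,0.021,-0.294,-0.1,0,0,0,-1,0.021,-0.294,-0.1,0,0,0,-1,0.021,-0.294,-0.1,0,0,0,-1,0.021,-0.294,-0.1,0,0,0,-1,0.021,-0.294,-0.1,0,0,0,-1,0.021,-0.294,-0.1,0,0,0,-1]

```text
clock: 7.67
eef_pos: [549.1, -275.8, 131.4]
tcp_rot: [3.141, -0.001, 2.878]
contact_force: [-0.6, 0.6, 0.8]
opening: -0.002
grasp_force: 0.0
```

```bash
python3 - <<'E'
from h import *
w=cams.grab_frame("wrist"); T=cams.grab_frame("top"); S=cams.grab_frame("side"); s=r.sense(); print(s["clock"],np.round(s["eef_pos"],1),np.round(s["contact_force"],1))
print("pred plunger px",np.round(proj(w,[550,-276.5,73]),1))
g=cv2.cvtColor(w["color"],cv2.COLOR_BGR2GRAY); m=(g<75).astype(np.uint8)*255; m[300:]=0
for c in cv2.findContours(m,cv2.RETR_EXTERNAL,cv2.CHAIN_APPROX_NONE)[0]:
    if cv2.contourArea(c)>300:
        (x,y),R_=cv2.minEnclosingCircle(c); print("dark",cv2.boundingRect(c),cv2.contourArea(c),np.round([x,y,R_],1))
F=T["color"]; a=cv2.resize(w["color"],(533,400)); b=cv2.resize(F[175:255,325:385],(225,300),interpolation=cv2.INTER_CUBIC); c=cv2.resize(S["color"][200:260,265:345],(266,200),interpolation=cv2.INTER_CUBIC)
o=np.zeros((510,800,3),np.uint8); o[:400,:533]=a; o[:300,540:765]=b; o[305:505,534:800]=c; cv2.imwrite("pics/p5.png",o)
E
```

```text
7.8167 [ 549.8 -274.5  131.5] [ 0.1 -0.2  0.3]
pred plunger px [325.5 258.1]
dark (290, 205, 69, 80) 3952.5 [323.1 244.3  39.9]
dark (247, 143, 157, 28) 2149.0 [325. 162.  78.]
```

View pics/p5.png

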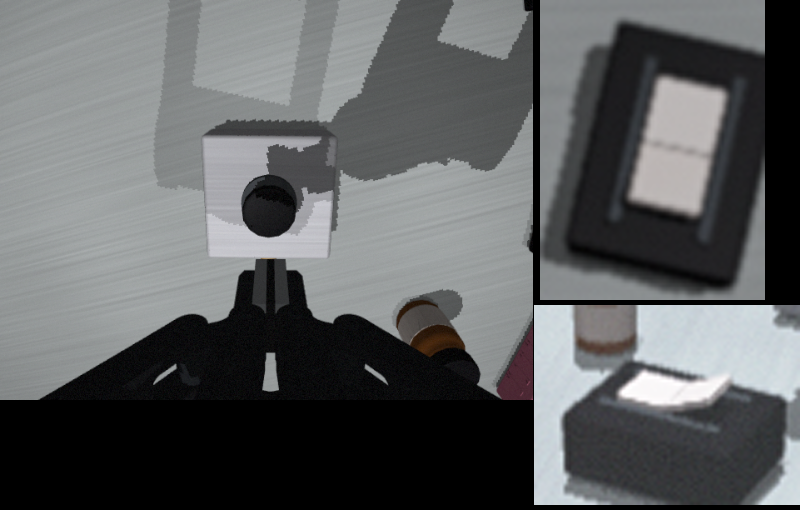

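The top and side crops show the rocker tipped fully over, with the far half level and the near half raised. In the wrist view the plunger head is at about (324,252), 3 mm nearer than predicted. Descending onto it.

send_rows:
  targets: [0.002,-0.002,0.04,0,0,0,-1,0.002,-0.002,0.075,0,0,0,-1,0.002,-0.002,0.08,0,0,0,-1,0.002,-0.002,0.082,0,0,0,-1,0.002,-0.002,0.084,0,0,0,-1,0.002,-0.002,0.086,0,0,0,-1,0.002,-0.002,0.088,0,0,0,-1,0.002,-0.002,0.089,0,0,0,-1,0.002,-0.002,0.09,0,0,0,-1,0.002,-0.002,0.091,0,0,0,-1,0.002,-0.002,0.091,0,0,0,-1]

```text
clock: 8.73
eef_pos: [547.5, -277.8, 41.2]
tcp_rot: [-3.141, 0.001, 2.88]
contact_force: [0.8, -1.0, 2.2]
opening: -0.0
grasp_force: 1.1
```

Plunger friction is felt (about 2.3 N). Continuing to the end stop.

send_rows:
  targets: [0,0,0.001,0,0,0,-1,0,0,0.002,0,0,0,-1,0,0,0.003,0,0,0,-1,0,0,0.0035,0,0,0,-1,0,0,0.0035,0,0,0,-1]

```text
clock: 9.15
eef_pos: [547.1, -277.7, 37.8]
tcp_rot: [-3.141, 0.0, 2.88]
contact_force: [0.4, -0.8, 7.3]
opening: 0.0
grasp_force: 4.1
```

send_rows:
  targets: [0,0,0.0005,0,0,0,-1,0,0,0.001,0,0,0,-1,0,0,0.001,0,0,0,-1,0,0,0.001,0,0,0,-1]

```text
clock: 9.48
eef_pos: [547.2, -277.8, 37.7]
tcp_rot: [-3.141, 0.001, 2.88]
contact_force: [-3.4, 0.7, 17.7]
opening: 0.0
grasp_force: 8.6
```

The plunger is hard against its stop (17.7 N, no further travel). Lifting and moving to the white shutter unit, turning to match its key.

send_rows:
  targets: [0,0,-0.04,0,0,0,-1,0,0,-0.08,0,0,0,-1,0.174,0.474,-0.1,0,0,-0.68,-1,0.174,0.474,-0.1,0,0,-0.68,-1,0.174,0.474,-0.1,0,0,-0.68,-1,0.174,0.474,-0.1,0,0,-0.68,-1,0.174,0.474,-0.1,0,0,-0.68,-1,0.174,0.474,-0.1,0,0,-0.68,-1,0.174,0.474,-0.1,0,0,-0.68,-1,0.174,0.474,-0.1,0,0,-0.68,-1,0.174,0.474,-0.1,0,0,-0.68,-1,0.174,0.474,-0.1,0,0,-0.68,-1]

```text
clock: 10.48
eef_pos: [508.1, 138.8, 132.4]
tcp_rot: [3.142, -0.002, -2.723]
contact_force: [0.8, 0.2, -0.4]
opening: -0.004
grasp_force: 0.0
```

send_rows:
  targets: [-0.029,0.08,0,0,0,0,-1,-0.029,0.08,0,0,0,0,-1,-0.029,0.08,0,0,0,0,-1,-0.029,0.08,0,0,0,0,-1,-0.029,0.08,0,0,0,0,-1]

```text
clock: 10.9
eef_pos: [502.7, 221.6, 132.1]
tcp_rot: [-3.141, -0.002, -2.722]
contact_force: [0.6, -0.9, -0.2]
opening: 0.002
grasp_force: 0.0
```

```bash
python3 - <<'E'
from h import *
w=cams.grab_frame("wrist"); T=cams.grab_frame("top"); s=r.sense(); print(s["clock"],np.round(s["eef_pos"],1),s["tcp_rot"],np.round(s["contact_force"],1))
print("pred key px",np.round(proj(w,[502,225,56]),1))
g=cv2.cvtColor(w["color"],cv2.COLOR_BGR2GRAY)[150:305,200:450]
for lo,hi in((0,60),(60,130),(0,140)):
  for c in cv2.findContours(cv2.inRange(g,lo,hi),cv2.RETR_EXTERNAL,cv2.CHAIN_APPROX_NONE)[0]:
    if cv2.contourArea(c)>600: q=cv2.minAreaRect(c); print(lo,hi,np.round(np.array(q[0])+[200,150],1),np.round(q[1],1),round(q[2],1),cv2.contourArea(c))
for y in range(160,304,8): print(y,w["color"][y,230:420:10].mean(1).astype(int))
E
```

```text
11.0 [503.2 220.6 132.4] [-3.14128617e+00 -1.40585929e-03 -2.72442865e+00] [ 0.1 -1.  -0.2]
pred key px [330.8 248.4]
0 60 [330.2 242.2] [122.3  54.2] 2.0 3653.5
60 130 [329.6 249.8] [106.2  39.4] 1.6 2469.0
60 130 [343.6 230.8] [214.2 143.3] 1.4 6981.0
0 140 [336.5 227. ] [154. 225.] 90.0 16172.5
160 [136 138 136 142 135  80  40  88 135 138 139 132 135 136 136 133 134 139
 134]
168 [137 136  71  74  62  66  59  37  70  71  69  71  67  35  58  49  40  64
 107]
176 [138 178 208 178 181 182 180 172 170 166 158 158 151 148 145 139 127 113
 100]
184 [137 171 211 180 179 182 180 179 178 177 172 176 170 165 170 169 166 167
 166]
192 [133 172 183 178 176 176 175 173 172 170 173 168 169 168 171 169 169 164
 161]
200 [164 167 180 176 178 173 173 172 173 173 170 169 163 164 166 164 165 163
 162]
208 [168 163 177 175 177 172 173 173 171 172 172 168 166 166 166 162 167 162
 165]
216 [167 159 175 174  45  34  22  29  19   6   2  47  40  88 161 161 154 162
 165]
224 [169 156 174 176  41  36  34  28  28  17  27  25  22  24  26  22  26 165
 144]
232 [169 153 175 178  39  86  88  86  86  82  78  78  77  74  67  60  23 160
  79]
240 [164 151 170 176  43  84  84  91  86  86  85  81  83  82  82  81  25  82
  78]
248 [165 170 207 205  52  87  85  86  81  86  84  41  40  37  37  40  48 112
 111]
256 [170 164 205 206  51 102  84  85  85  84  42  37  40  39  57  56 115 112
 112]
264 [163 168 201 202  49  99  96  83  80  87  40  38  55  56  57  53 111 110
 111]
272 [169 153 198 201 198 198 198 199 195 199 195 111 112 113 111 109 109 114
 112]
280 [157 143 195 198 197 199 196 198 203 201 195 197 198 197 195 200 111 113
 108]
288 [166 153 193 195 196 201 196 197 196 196 197 193 193 196 196 200 194 112
 106]
296 [167 168 194 195 198 194 194 196 192 194 197 196 193 197 198 197 197 131
 112]
```

The key is at wrist (330,250), aligned and within 1 mm of the prediction. Pressing it.

send_rows:
  targets: [-0.001,0.0045,0.04,0,0,0,-1,-0.001,0.0045,0.08,0,0,0,-1,-0.001,0.0045,0.095,0,0,0,-1,-0.001,0.0045,0.1,0,0,0,-1,-0.001,0.0045,0.102,0,0,0,-1,-0.001,0.0045,0.104,0,0,0,-1,-0.001,0.0045,0.106,0,0,0,-1,-0.001,0.0045,0.107,0,0,0,-1,-0.001,0.0045,0.108,0,0,0,-1,-0.001,0.0045,0.109,0,0,0,-1,-0.001,0.0045,0.109,0,0,0,-1]

```text
clock: 11.92
eef_pos: [503.5, 226.9, 24.4]
tcp_rot: [-3.141, 0.002, -2.723]
contact_force: [2.6, -0.7, 2.9]
opening: 0.001
grasp_force: 1.6
```

send_rows:
  targets: [0,0,0.001,0,0,0,-1,0,0,0.002,0,0,0,-1,0,0,0.003,0,0,0,-1,0,0,0.003,0,0,0,-1,0,0,0.003,0,0,0,-1]

```text
clock: 12.33
eef_pos: [503.6, 227.0, 22.5]
tcp_rot: [-3.141, 0.002, -2.723]
contact_force: [-2.4, -3.5, 21.8]
opening: -0.005
grasp_force: 10.8
```

The key is at its stop (22 N, z as expected). I hold briefly, then lift clear.

send_rows:
  targets: [0,0,0,0,0,0,-1,0,0,0,0,0,0,-1,0,0,0,0,0,0,-1,0,0,-0.01,0,0,0,-1,0,0,-0.03,0,0,0,-1,0,0,-0.07,0,0,0,-1,0,0,-0.11,0,0,0,-1,0,0,-0.15,0,0,0,-1,0,0,-0.15,0,0,0,-1,0,0,-0.15,0,0,0,-1]

```text
clock: 13.17
eef_pos: [503.7, 227.3, 173.1]
tcp_rot: [3.141, 0.004, -2.723]
contact_force: [-0.4, -0.9, -0.7]
opening: -0.001
grasp_force: 0.0
```

```bash
python3 - <<'E'
from h import *
import pickle
F=pickle.load(open("F.pkl","rb")); S=cams.grab_frame("side"); s=r.sense(); print(s["clock"],s["eef_pos"],s["contact_force"])
def rows(f,x,y0,y1): return f["color"][y0:y1,x].mean(1).astype(int)
print("plunger col before",rows(F["side"],362,166,200)); print("plunger col now   ",rows(S,362,166,200))
d=cv2.absdiff(F["side"]["color"],S["color"]).max(2)
for n,(x,y,w,h) in {"power":(270,210,75,55),"valve":(330,165,62,48),"shutter":(312,275,75,70)}.items():
    m=(d[y:y+h,x:x+w]>50); print(n,m.sum(),[ (a.min(),a.max()) for a in np.where(m)] if m.any() else "")
E
```

```text
13.2167 [502.37356263 226.69608862 171.10087529] [ 1.32606226 -0.1231367  -1.4931905 ]
plunger col before [197 200 199 199 199 202 178  91  62  61  61  61  56  56  61  83  97  94
  79  65  67  85 162 227 226 225 218 180 117 105 107 106 110 108]
plunger col now    [70 66 65 61 64 60 62 62 58 62 64 59 56 54 57 60 52 54 56 57 59 55 54 55
 57 57 57 53 54 56 58 60 59 56]
power 234 [(np.int64(7), np.int64(25)), (np.int64(20), np.int64(54))]
valve 974 [(np.int64(0), np.int64(47)), (np.int64(10), np.int64(47))]
shutter 198 [(np.int64(25), np.int64(50)), (np.int64(23), np.int64(45))]
```

send_rows:
  targets: [0,0.3,-0.05,0,0,0,-1,0,0.3,-0.05,0,0,0,-1,0,0.3,-0.05,0,0,0,-1,0,0.3,-0.05,0,0,0,-1,0,0.3,-0.05,0,0,0,-1,0,0.3,-0.05,0,0,0,-1,0,0.3,-0.05,0,0,0,-1,0,0.3,-0.05,0,0,0,-1,0,0.3,-0.05,0,0,0,-1,0,0.3,-0.05,0,0,0,-1]

```text
clock: 14.05
eef_pos: [379.8, 499.9, 218.5]
tcp_rot: [-3.139, -0.003, -2.722]
contact_force: [0.1, -0.2, -0.1]
opening: -0.003
grasp_force: 0.0
```

```bash
python3 - <<'E'
from h import *
import pickle
F=pickle.load(open("F.pkl","rb")); S=cams.grab_frame("side"); T=cams.grab_frame("top"); s=r.sense(); print(s["clock"],s["eef_pos"])
for x in (355,362,368): print("plunger col",x,F["side"]["color"][168:194,x].mean(1).astype(int),S["color"][168:194,x].mean(1).astype(int))
for nm,a,b,R_ in (("side",F["side"],S,{"power":(270,210,75,55),"valve":(330,165,62,48),"shutter":(312,275,75,70)}),("top",F["top"],T,{"power":(325,175,75,80),"valve":(470,215,80,80),"shutter":(205,245,90,75)})):
  d=cv2.absdiff(a["color"],b["color"]).max(2)
  for n,(x,y,w,h) in R_.items():
    A,B=[cv2.cvtColor(q["color"][y:y+h,x:x+w],cv2.COLOR_BGR2GRAY).astype(np.float32) for q in (a,b)]
    m=(d[y:y+h,x:x+w]>50); print(nm,n,m.sum(),[(int(q.min()),int(q.max())) for q in np.where(m)] if m.any() else "", "shift",np.round(cv2.phaseCorrelate(A,B,cv2.createHanningWindow((w,h),cv2.CV_32F)),2) if 0 else cv2.phaseCorrelate(A,B))
E
```

```text
14.15 [380.79472167 498.8479587  219.1601051 ]
plunger col 355 [201 200 202 202 201 204 188 152 133 134 174 223 216 160 106  74  75  86
 164 225 229 227 228 217 154 110] [227 226 226 227 228 230 229 232 239 239 189 132 128 121  98  87  86 105
 194 247 246 245 246 239 184 131]
plunger col 362 [199 199 199 202 178  91  62  61  61  61  56  56  61  83  97  94  79  65
  67  85 162 227 226 225 218 180] [226 226 224 226 228 227 230 224 168  84  70  69  71  74  66  63  68  74
  80  95 188 247 244 246 240 211]
plunger col 368 [203 204 203 204 205 195 148  71  60  55  58 105 162 168  96  67  67  64
  69 108 179 225 223 227 226 225] [227 227 227 227 230 230 230 230 231 206 120  82  76  69  77  71  75  72
 103 192 243 243 242 243 243 245]
side power 234 [(7, 24), (20, 54)] shift ((0.5352916697789709, -0.17517627372542677), 0.5416668230692545)
side valve 89 [(7, 23), (25, 39)] shift ((-0.06458065043607064, -0.14761332293250007), 0.7436958877369761)
side shutter 0  shift ((0.49359456604280183, -0.004719284143718028), 0.9764143975575765)
top power 52 [(53, 59), (23, 41)] shift ((0.4428033906292228, -0.2521086562099768), 0.8855867895285289)
top valve 62 [(28, 48), (30, 58)] shift ((-0.6527286305272497, 0.10966630432906044), 0.6925868427753449)
top shutter 0  shift ((-0.04118999336168372, 0.5097710099930453), 0.9171024480749059)
```

The plunger head is down 4 px (about 10 mm), the key has sprung back, and the units have not moved beyond sub-pixel.

```bash
python3 -c "
from rig import r
print(r.sign_off())"
```

```text
the job is handed in; nothing more can be done
None
```

I handed the job in at about 14 s: the rocker is tipped fully over, the plunger is pushed down and stayed down, and the bar key was pressed to its stop and sprang back, in that order, with the three units unmoved in the camera check.

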